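# Stain bottles back into the graded bottle rail

### The job

The staining is done: put the four stain bottles that stand about the bench back into the bottle rail in order of thickness, from the thinnest bottle in the smallest cup to the thickest in the largest, so that each stands upright and right down on the floor of the cup that fits it and the rail can be carried off. Keep the bottles upright all the way, and leave the small glass jar among them and the lidded sample cup where they are.

Things in the scene. Friction and masses are not known exactly. Their poses are not given: they have to be found in the camera images.
- slim_vial: Amber glass sample vial with a black screw cap, the thinnest and shortest of the four. Straight round body 24 mm across from its underside to 62 mm up, then a neck and cap 24 mm across; 85 mm tall in all, 0.04 to 0.09 kg. Stands on the bench. Origin: centre of its underside, z up. Grip the body (any side) 45 to 56 mm above the underside, clear of the cup's rim.
- dropper_small: Small amber glass dropper bottle with a black cap and black rubber teat. Straight round body 33 mm across from its underside to 60 mm up, then a narrower cap 23 mm across and a 12 mm teat; 102 mm tall in all, 0.11 to 0.25 kg. Stands on the bench. Origin: centre of its underside, z up. Grip the body (any side) 45 to 54 mm above the underside, clear of the cup's rim.
- dropper_tall: Amber glass dropper bottle, the tallest of the four, with a black cap and red rubber teat. Straight round body 42 mm across from its underside to 78 mm up, then a narrower cap 28 mm across and a 12 mm teat; 120 mm tall in all, 0.09 to 0.19 kg. Stands on the bench. Origin: centre of its underside, z up. Grip the body (any side) 45 to 72 mm above the underside, clear of the cup's rim.
- bottle_large: Clear glass bottle with a white screw cap, the thickest of the four. Straight round body 52 mm across from its underside to 90 mm up, then a narrower cap 33 mm across; 106 mm tall in all, 0.10 to 0.22 kg. Stands on the bench. Origin: centre of its underside, z up. Grip the body (any side) 45 to 84 mm above the underside, clear of the cup's rim.
- cup_24: Fixed grey round cup, the smallest, at one end of the rail; 47 mm outside, 30 mm tall. Straight bore 32 mm across, for the 24 mm bottle; the top 9 mm flare to 42 mm. Inner floor 6 mm above its underside. Origin: centre of its underside, 6 mm above the bench; z up, y along the row to the small end. Four cups 72 mm apart, graded, on a low rail (320 x 82 mm, ends 42 mm tall) turned any way.
- cup_33: Fixed grey round cup, the second smallest, next to the smallest; 56 mm outside, 30 mm tall. Straight bore 41 mm across, for the 33 mm bottle; the top 9 mm flare to 51 mm. Inner floor 6 mm above its underside. Origin: centre of its underside, 6 mm above the bench; z up, y along the row to the small end. Four cups 72 mm apart, graded, on a low rail (320 x 82 mm, ends 42 mm tall) turned any way.
- cup_42: Fixed grey round cup, the second largest, next to the largest; 65 mm outside, 30 mm tall. Straight bore 50 mm across, for the 42 mm bottle; the top 9 mm flare to 60 mm. Inner floor 6 mm above its underside. Origin: centre of its underside, 6 mm above the bench; z up, y along the row to the small end. Four cups 72 mm apart, graded, on a low rail (320 x 82 mm, ends 42 mm tall) turned any way.
- cup_52: Fixed grey round cup, the largest, at the other end; 75 mm outside, 30 mm tall. Straight bore 60 mm across, for the 52 mm bottle; the top 9 mm flare to 70 mm. Inner floor 6 mm above its underside. Origin: centre of its underside, 6 mm above the bench; z up, y along the row to the small end. Four cups 72 mm apart, graded, on a low rail (320 x 82 mm, ends 42 mm tall) turned any way.
- glass_jar: A small clear open glass jar, 56 mm across, 52 mm tall, loose, standing among the bottles. Origin: centre of its underside. To be left where it is.
- sample_cup: A small white sample cup with a blue lid, 60 mm across, 56 mm tall, loose, standing on the left front of the bench. Origin: centre of its underside. To be left where it is.

How it is judged:
At the end, for the whole second after the job is handed in: Each of the four bottles stands in the cup of its own size: axis within 8 mm of the cup's, underside no more than 4 mm above the cup's inner floor, tilted under 7 degrees, at rest and released (horizontal distance between slim_vial and cup_24 below 0.008 m and z of slim_vial in the frame of cup_24 below 0.01 m and angle between each of slim_vial, dropper_small, dropper_tall, bottle_large's own z axis and vertical below 0.12 rad and linear speed of each of slim_vial, dropper_small, dropper_tall, bottle_large below 0.02 m/s and contact force between each of slim_vial, dropper_small, dropper_tall, bottle_large and the fingers below 0.1 N and horizontal distance between dropper_small and cup_33 below 0.008 m and z of dropper_small in the frame of cup_33 below 0.01 m and horizontal distance between dropper_tall and cup_42 below 0.008 m and z of dropper_tall in the frame of cup_42 below 0.01 m and horizontal distance between bottle_large and cup_52 below 0.008 m and z of bottle_large in the frame of cup_52 below 0.01 m); the robot touches nothing.
It fails at once if A stain bottle is tipped more than about 35 degrees (angle between any of slim_vial, dropper_small, dropper_tall, bottle_large's own z axis and vertical above 0.6 rad).
It fails at once if The glass jar is moved more than 25 mm or tipped over (distance of glass_jar from where it was at the start of the episode above 0.025 m or angle between glass_jar's own z axis and vertical above 0.4 rad).
It fails at once if The sample cup is moved more than 25 mm or tipped over (distance of sample_cup from where it was at the start of the episode above 0.025 m or angle between sample_cup's own z axis and vertical above 0.4 rad).
It also fails if it takes over 99 s, if anything falls off the work surface, if the arm or the gripper's body presses on something with over 40 N, if the wrist force passes 120 N, or if a joint passes its speed limit or range.

### The arm

A 6-joint arm with a two-finger parallel gripper is mounted at the origin on the work surface; the furniture and walls round the work are solid. World frame = base frame: x ahead of the robot, y to its left, z up, the work surface at z = 0. Lengths are in m, angles in rad, forces in N, time in s.
With the tool pointing down it reaches from about 0.4 to 0.825 m from the base axis. Payload 7 kg.
Tool frame: the origin (TCP) lies midway between the tips of the shut fingers; the grasp point (between the pads) lies 19 mm behind it; z points along the fingers, y is the line along which they close (so a half turn about z gives the same grasp; the last joint's range is limited). The gripper opens to 88 mm and grips with 3 to 60 N. Pads are 19 mm wide; open, the fingers measure 130 mm over their backs; the gripper's body (78 mm by 193 mm) begins 47 mm behind the grasp point.
Start: joints at [-1.053, 0.359, 0.012, 0, -1.224, -0.288], TCP at [0.154, -0.657, 0.227] pointing down, gripper open.
Joint ranges: [-3.07, 3.07], [-1.43, 2.12], [-1.02, 1.25], [-3.03, 1.67], [-3.05, -0], [-3.03, 3.03]. Speed limits (rad/s): [2.39, 2.39, 3.01, 3.14, 3.14, 3.14].

### API

Orientations are given as [roll, pitch, yaw] about the fixed x, y, z axes, in that order (R = Rz(yaw) Ry(pitch) Rx(roll)).
In Python, from station import telemetry, eyes, ticket, recognise, trace gives the robot as it stands. The module is installed in compiled form; this text tells all that it offers.
- The arm moves only by the tool servo_tool, never from a script. Its argument "series" is a list that holds one entry, the list of rows, each a list of 4 numbers: the shift along the tool's x, y, z in mm, then the turn about the tool's z in rad. In form: [[[x, y, z, roll], ...]]. A call has exactly 10 rows; each row shifts and turns the commanded pose from where the row before left it, along the tool's axes as they then stand; what a row does not reach is not made up. A row lasts 1/12 s, in which the tool goes at most 41.7 mm and 7.16 degrees, less where a joint would pass 70% of its speed; a pose out of reach is approached as far as the arm can. A call is refused whole if a number of a shift passes 41.7 or a number of a turn 0.125, either way. A call with a gripper value outside its range is refused whole. "claw" is the gripper's target within -1 to 1 (shut at 1, half-way at 0, fully open at -1), set as the call begins (left out, the last holds). The fingers move at their own pace and stop on an object; "grip_force" is the grip in N (left out, the last holds). Time passes only in rows, so rows that do not move let the fingers close, or fill a call up. It gives the time, the measured TCP pose, the force, the opening and the grip force at its end, in the units of the state.
- telemetry.get_state(): the state, without advancing time (a new reading comes with each control period).
- eyes.grab_frame(name): name is "scene" or "top" or "wrist"; returns the picture (480x640x3 uint8, red, green, blue); there is no depth.
- eyes.calibration(name): a dict with "mtx" (3x3 intrinsics, pixels), "k1" (the pictures are not rectified: a ray, as slopes to the right and down, at radius r is drawn at 1 + k1 r^2 times it, then the intrinsics apply), "rvec" (rotation vector, rad) and "tvec" (3), from world to camera coordinates, as OpenCV has them. Camera axes: x right, y down, z forward; pixel columns grow to the right and rows downward; lengths in m; the calibration is good to about 2 mm. A picture is of the moment at which its call begins: read the wrist's pose just before it. calibration takes no time and is no camera call; for the wrist camera it gives the pose at the moment of the call.
- ticket.job_done(): hands the job in; it is judged then, once.
Trained networks look in the newest picture that a camera, given by its name, has taken for a name from the list of things; names that differ only in an ending like _2 or _b are one class to them, and where a whole thing is asked for, a point or a joint stands for the part that bears it (a point fixed in the world has none). Each returns a list of dicts, best first, with "conf" (0 to 1); they miss things now and then, are a little off and sometimes report something else, mostly with a low value. They report only what shows in the picture. A call takes as long as a camera call.
- recognise(camera, name): "position" ([x, y, z] in m, in world coordinates, good to about 4 mm: the middle of the surface that is visible of it).
- trace(camera, name): "mask" (480x640 bool, what is visible of it).
The state is a dict: "t": time; "q": joint angles; "qd": joint speeds; "joint_efforts": joint torques, N m; "eef_pos": TCP position; "ee_rot": TCP orientation; "force": force on the tool from outside, world axes, zero at the start; "moment": the same for the moment, N m; "width": finger opening in m; "gripper_force": force on a finger pad.
Only numpy, scipy, OpenCV 4.12 (cv2) and the standard library are available. Lean on these libraries where they do the work, as an engineer would, in place of code of your own. Each camera call takes 0.05 s, during which the arm holds its last target. There are 200 camera calls.

## Working session

There is one attempt and no reset: what is moved stays moved. The work goes in short steps, Python scripts to look and compute and a tool call to move; the robot and the scene stay as the last step left them, time stands still between calls to the robot, and variables do not carry over. Pictures are saved under pics/ and viewed, at most 14 in all, crops included, and the job is handed in when it is done.

Besides the shell and the picture viewer there is one more tool, called after "Request:" by a JSON object that holds its "op" and its "data", one argument or row to a line. servo_tool: Moves the arm, as the interface text tells. Its arguments: {"type":"object","properties":{"series":{"type":"array"},"claw":{"type":"number"},"grip_force":{"type":"number"}},"required":["series"]}

```bash
mkdir -p pics
cat > h.py <<'E'
import numpy as np,cv2
from station import telemetry,eyes,ticket,recognise,trace
def save(cam,n):
    im=eyes.grab_frame(cam); cv2.imwrite(f'pics/{n}.png',im[:,:,::-1]); return im
def ray(cam,uv,cal=None):
    c=cal or eyes.calibration(cam); K=np.array(c['mtx']); k=c['k1']
    d=(np.array(uv,float)-K[:2,2])/[K[0,0],K[1,1]]
    p=d.copy()
    for _ in range(20): p=d/(1+k*(p@p))
    R=cv2.Rodrigues(np.array(c['rvec'],float))[0]; t=np.array(c['tvec'],float).ravel()
    return -R.T@t, R.T@np.array([p[0],p[1],1])
def atz(cam,uv,z,cal=None):
    o,d=ray(cam,uv,cal); return o+d*(z-o[2])/d[2]
def proj(cam,P,cal=None):
    c=cal or eyes.calibration(cam); K=np.array(c['mtx'])
    R=cv2.Rodrigues(np.array(c['rvec'],float))[0]; t=np.array(c['tvec'],float).ravel()
    q=R@np.array(P,float)+t; p=q[:2]/q[2]; p=p*(1+c['k1']*(p@p)); return K[:2,:2]@p+K[:2,2]
E
python3 - <<'E'
from h import *
np.set_printoptions(precision=4,suppress=True)
s=telemetry.get_state();print(s['t'],s['eef_pos'],s['ee_rot'],s['q'],s['width'],s['force'])
for cam in ('scene','top'):
    save(cam,cam+'0'); o,d=ray(cam,(320,240)); print(cam,o,d)
    for n in 'slim_vial dropper_small dropper_tall bottle_large cup_24 cup_33 cup_42 cup_52 glass_jar sample_cup'.split():
        r=recognise(cam,n); print(n,[(np.round(x['position'],3).tolist(),round(x['conf'],2)) for x in r[:3]])
E
```

```text
0.0 [ 0.1536 -0.6568  0.2256] [ 3.1399 -0.0002 -2.9119] [-1.0529  0.3594  0.0111 -0.0003 -1.2241 -0.2881] 0.08775732770689205 [-0.2495  0.5363  0.4617]
scene [-0.2792  0.5385  0.7744] [ 0.6285 -0.4979 -0.5977]
slim_vial [([0.606, -0.185, 0.048], 0.89)]
dropper_small []
dropper_tall []
bottle_large [([0.411, -0.141, 0.063], 0.8)]
cup_24 [([0.506, 0.133, 0.024], 0.93), ([0.656, 0.001, 0.03], 0.9), ([0.607, 0.043, 0.031], 0.72)]
cup_33 [([0.506, 0.133, 0.024], 0.93), ([0.656, 0.001, 0.03], 0.9), ([0.607, 0.043, 0.031], 0.72)]
cup_42 [([0.506, 0.133, 0.024], 0.93), ([0.656, 0.001, 0.03], 0.9), ([0.607, 0.043, 0.031], 0.72)]
cup_52 [([0.506, 0.133, 0.024], 0.93), ([0.656, 0.001, 0.03], 0.9), ([0.607, 0.043, 0.031], 0.72)]
glass_jar [([0.532, -0.268, 0.038], 0.84)]
sample_cup [([0.336, 0.244, 0.056], 0.89)]
top [ 0.3753 -0.0895  0.99  ] [ 0.1262  0.0128 -0.9919]
slim_vial [([0.606, -0.184, 0.077], 0.63)]
dropper_small [([0.528, -0.369, 0.05], 0.78)]
dropper_tall [([0.429, -0.325, 0.066], 0.86)]
bottle_large [([0.418, -0.155, 0.072], 0.74)]
cup_24 [([0.606, 0.049, 0.018], 0.9), ([0.492, 0.143, 0.006], 0.86), ([0.658, 0.003, 0.024], 0.8)]
cup_33 [([0.606, 0.049, 0.018], 0.9), ([0.492, 0.143, 0.006], 0.86), ([0.658, 0.003, 0.024], 0.8)]
cup_42 [([0.606, 0.049, 0.018], 0.9), ([0.492, 0.143, 0.006], 0.86), ([0.658, 0.003, 0.024], 0.8)]
cup_52 [([0.606, 0.049, 0.018], 0.9), ([0.492, 0.143, 0.006], 0.86), ([0.658, 0.003, 0.024], 0.8)]
glass_jar [([0.519, -0.275, 0.006], 0.85), ([0.53, -0.371, 0.047], 0.17)]
sample_cup [([0.346, 0.241, 0.058], 0.73), ([0.432, -0.326, 0.065], 0.45)]
```

View pics/top0.png

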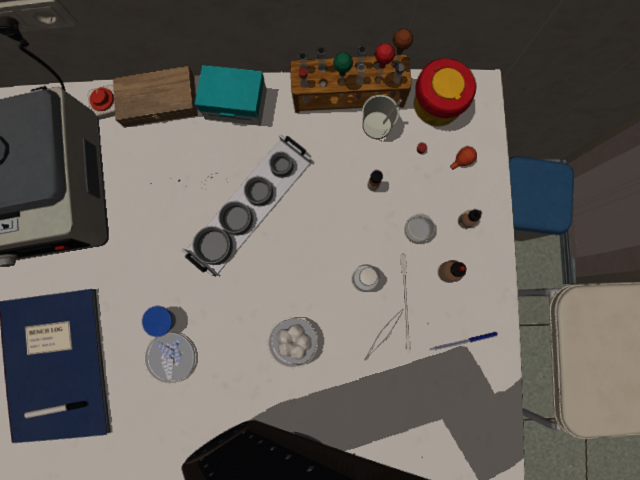

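View pics/scene0.png

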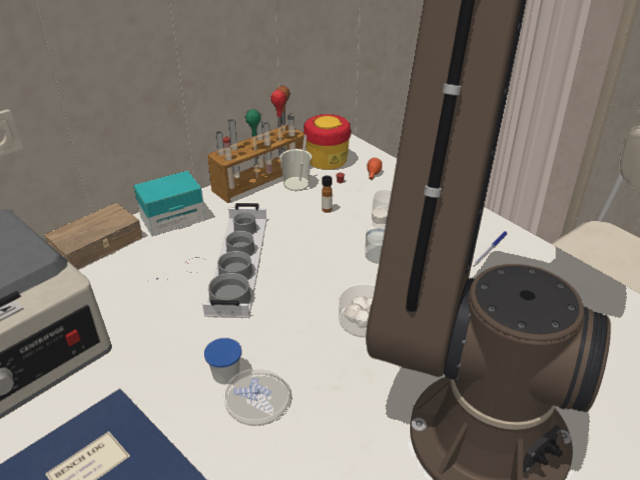

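The top view shows the rail with the cups at about (213,245), (236,217), (260,190) and (283,163), largest to smallest. The slim vial is at (376,180), the small dropper at (471,218), the tall one at (453,270), the large bottle at (367,278) and the jar at (420,228). Next I fit silhouettes to get positions.

```bash
cat >> h.py <<'E'
from scipy.optimize import minimize
SH={'slim_vial':[(0,12),(.062,12),(.085,12)],'dropper_small':[(0,16.5),(.060,16.5),(.078,11.5),(.102,6)],'dropper_tall':[(0,21),(.078,21),(.095,14),(.12,6)],
'bottle_large':[(0,26),(.09,26),(.106,16.5)],'glass_jar':[(0,28),(.052,28)],'sample_cup':[(0,27),(.056,30)],
'cup_24':[(.006,23.5),(.036,23.5)],'cup_33':[(.006,28),(.036,28)],'cup_42':[(.006,32.5),(.036,32.5)],'cup_52':[(.006,37.5),(.036,37.5)]}
A=np.linspace(0,2*np.pi,40)
def sil(cam,n,xy,cal,z0=0):
    m=np.zeros((480,640),np.uint8); S=SH[n]
    def ring(z,r): return [proj(cam,(xy[0]+r/1e3*np.cos(a),xy[1]+r/1e3*np.sin(a),z+z0),cal) for a in A]
    for a,b in zip(S[:-1],S[1:]):
        h=cv2.convexHull((np.array(ring(*a)+ring(*b))*16).round().astype(np.int32)); cv2.fillConvexPoly(m,h,1,shift=4)
    return m>0
def fit(cam,n,mask,xy0,cal=None,z0=0):
    cal=cal or eyes.calibration(cam)
    f=lambda p:1-(lambda s:(s&mask).sum()/max(1,(s|mask).sum()))(sil(cam,n,p,cal,z0))
    r=minimize(f,xy0,method='Nelder-Mead',options=dict(initial_simplex=np.array([xy0,np.add(xy0,[.015,0]),np.add(xy0,[0,.015])]),xatol=2e-4,fatol=1e-4))
    return r.x,1-r.fun
E
python3 - <<'E'
from h import *
np.set_printoptions(precision=4,suppress=True)
eyes.grab_frame('top'); c=eyes.calibration('top')
for n,px in dict(slim_vial=(376,180),dropper_small=(471,218),dropper_tall=(453,270),bottle_large=(367,278),glass_jar=(420,228),sample_cup=(158,321)).items():
    xy=atz('top',px,.05,c)[:2]
    for r in trace('top',n)[:2]:
        m=r['mask']; print(n,round(r['conf'],2),m.sum(),xy,*fit('top',n,m,xy,c))
ms=trace('top','cup_24'); P={}
for n,px in dict(cup_24=(283,163),cup_33=(260,190),cup_42=(236,217),cup_52=(213,245)).items():
    xy=atz('top',px,.036,c)[:2]
    for r in ms:
        if r['mask'][px[1]-8:px[1]+9,px[0]-8:px[0]+9].mean()>.5: P[n],q=fit('top',n,r['mask'],xy,c); print(n,round(r['conf'],2),xy,P[n],q)
print([np.linalg.norm(P[a]-P[b]) for a in P for b in P if a<b])
print(eyes.calibration('wrist'), ray('wrist',(320,240)))
E
```

```text
slim_vial 0.57 213 [ 0.6121 -0.1898] [ 0.6109 -0.1859] 0.7802197802197802
dropper_small 0.72 335 [ 0.5329 -0.3743] [ 0.5349 -0.3738] 0.8091787439613527
dropper_tall 0.68 461 [ 0.4316 -0.3334] [ 0.4307 -0.3281] 0.7495934959349594
dropper_tall 0.26 759 [ 0.4316 -0.3334] [ 0.4316 -0.3334] 0.0
bottle_large 0.76 630 [ 0.4196 -0.1664] [ 0.4204 -0.1603] 0.8677685950413223
bottle_large 0.64 781 [ 0.4196 -0.1664] [ 0.4196 -0.1664] 0.0
glass_jar 0.96 802 [ 0.5148 -0.2726] [ 0.5185 -0.2747] 0.9613992762364294
sample_cup 0.75 750 [0.3426 0.2394] [0.3438 0.24  ] 0.7763975155279503
sample_cup 0.41 439 [0.3426 0.2394] [0.3426 0.2394] 0.0
cup_24 0.94 [ 0.6546 -0.0052] [ 0.657  -0.0011] 0.8176691729323309
cup_33 0.63 [0.5999 0.0413] [0.6023 0.0466] 0.9544846050870147
cup_42 0.8 [0.546  0.0894] [0.548  0.0923] 0.9233997901364114
cup_52 0.62 [0.4907 0.1352] [0.4924 0.1396] 0.9555555555555556
[np.float64(0.07270119497632781), np.float64(0.14361030251452664), np.float64(0.2166364175452978), np.float64(0.07091495284426959), np.float64(0.1439405658194279), np.float64(0.07302631619646112)]
{'mtx': array([[355.7978,   0.    , 318.8381],
       [  0.    , 355.7978, 242.303 ],
       [  0.    ,   0.    ,   1.    ]]), 'k1': -0.0068171384174313095, 'rvec': array([-1.837 , -2.3167, -0.3141]), 'tvec': array([ 0.6767, -0.0328,  0.3897])} (array([ 0.0836, -0.6751,  0.3849]), array([ 0.2534,  0.0617, -0.9654]))
```

Request:
{"op": "servo_tool", "data": {
  "series": [
    [[0,0,-4,-0.11],[0,0,-4,-0.11],[0,0,-4,-0.11],[0,0,-4,-0.11],[0,0,-4,-0.11],[0,0,0,-0.11],[0,0,0,-0.11],[0,0,0,-0.11],[0,0,0,-0.11],[0,0,0,-0.11]]
  ],
  "claw": -1
}}

```text
t: 2.33
eef_pos: [0.1537, -0.6572, 0.2466]
ee_rot: [-3.142, -0.0, -1.806]
force: [-0.4, -0.1, -0.1]
width: 0.0874
gripper_force: 0.0
```

Request:
{"op": "servo_tool", "data": {
  "series": [
    [[0,0,0,-0.11],[0,0,0,-0.11],[0,0,0,-0.11],[0,0,0,-0.11],[0,0,0,-0.11],[0,0,0,-0.11],[0,0,0,-0.11],[0,0,0,-0.11],[0,0,0,-0.11],[0,0,0,-0.115]]
  ]
}}

```text
t: 3.17
eef_pos: [0.1537, -0.6573, 0.2465]
ee_rot: [3.142, 0.0, -0.701]
force: [0.6, -0.2, -0.2]
width: 0.0876
gripper_force: 0.0
```

Request:
{"op": "servo_tool", "data": {
  "series": [
    [[-2,-20,0,0],[-2,-35,0,0],[-3,-38,0,0],[-3,-38,0,0],[-3,-38,0,0],[-3,-38,0,0],[-3,-38,0,0],[-3,-38,0,0],[-3,-38,0,0],[-3,-38,0,0]]
  ]
}}

```text
t: 4.0
eef_pos: [0.3663, -0.3644, 0.2469]
ee_rot: [-3.141, -0.001, -0.707]
force: [1.2, -0.2, -0.3]
width: 0.0878
gripper_force: 0.0
```

Request:
{"op": "servo_tool", "data": {
  "series": [
    [[-3,-38,0,0],[-3,-38,0,0],[-2,-35,0,0],[-2,-20,0,0],[0,-10,0,0],[0,0,0,0],[0,0,0,0],[0,0,0,0],[0,0,0,0],[0,0,0,0]]
  ]
}}

```text
t: 4.83
eef_pos: [0.4489, -0.2532, 0.2466]
ee_rot: [3.142, 0.0, -0.708]
force: [-0.2, 0.4, 0.2]
width: 0.0875
gripper_force: 0.0
```

Run:
```python
from h import *
np.set_printoptions(precision=4,suppress=True)
G=dict(slim_vial=(.611,-.186),dropper_small=(.535,-.374),dropper_tall=(.431,-.328),bottle_large=(.420,-.160),glass_jar=(.518,-.275))
c=eyes.calibration('wrist'); save('wrist','w1'); print(telemetry.get_state()['eef_pos'])
for n,g in G.items():
    for r in trace('wrist',n)[:2]: print(n,round(r['conf'],2),r['mask'].sum(),*fit('wrist',n,r['mask'],g,c),proj('wrist',(*g,.05),c))
for n,p in dict(cup_24=(.657,-.001),cup_33=(.6023,.046)).items(): print(n,proj('wrist',(*p,.036),c))
for cam in ('top','scene'):
  eyes.grab_frame(cam); c=eyes.calibration(cam)
  for n,g in G.items():
    for r in trace(cam,n)[:1]: print(cam,n,round(r['conf'],2),*fit(cam,n,r['mask'],g,c))
```

```text
[ 0.449  -0.2531  0.2466]
slim_vial 0.6 1444 [ 0.6127 -0.1899] 0.9098360655737705 [154.051  136.9776]
dropper_small 0.81 1341 [ 0.5358 -0.3745] 0.8291021671826625 [356.5362  62.936 ]
dropper_tall 0.93 1805 [ 0.4347 -0.3324] 0.8313364055299539 [386.5279 183.4954]
dropper_tall 0.39 1058 [ 0.431 -0.328] 0.0 [386.5279 183.4954]
bottle_large 0.64 2480 [ 0.4261 -0.1733] 0.7194662024949231 [269.2826 293.5117]
glass_jar 0.92 2610 [ 0.5181 -0.2762] 0.9206349206349206 [287.9786 150.5529]
cup_24 [ 10.0789 221.3332]
cup_33 [ 24.8267 284.5713]
top dropper_tall 0.53 [ 0.4156 -0.311 ] 0.1569282136894825
top bottle_large 0.88 [ 0.4222 -0.1639] 0.8481532147742818
scene slim_vial 0.78 [ 0.6192 -0.1903] 0.909952606635071
scene dropper_small 0.25 [ 0.535 -0.374] 0.0
scene bottle_large 0.76 [ 0.4405 -0.1631] 0.1711191335740072
```

View pics/w1.png

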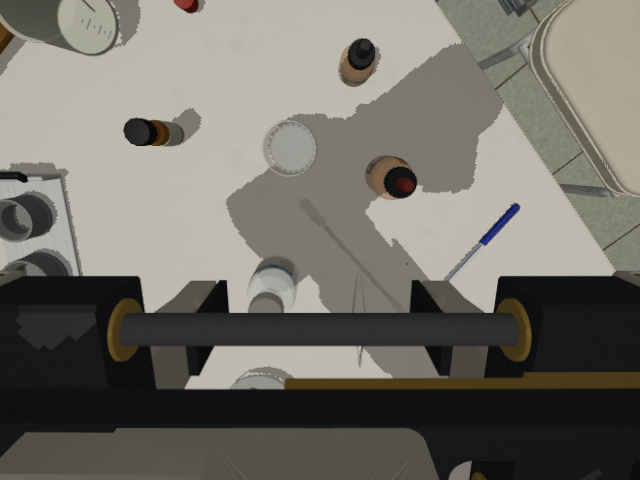

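Wrist view: vial (155,132), small dropper (358,62), tall dropper (390,178), large bottle (270,288), jar (290,148), all agreeing with the top fits. I start with the large bottle.

Request:
{"op": "servo_tool", "data": {
  "series": [
    [[-8,-5,0,0],[-16,-10,0,0],[-18,-12,0,0],[-18,-12,0,0],[-12,-8,0,0],[-6,-3,0,0],[0,0,0,0],[0,0,20,0],[0,0,30,0],[0,0,20,0]]
  ]
}}

```text
t: 6.57
eef_pos: [0.4223, -0.1638, 0.175]
ee_rot: [-3.141, 0.0, -0.707]
force: [0.3, 0.0, -0.7]
width: 0.0878
gripper_force: 0.0
```

Request:
{"op": "servo_tool", "data": {
  "series": [
    [[0,0,20,0],[0,0,25,0],[0,0,25,0],[0,0,25,0],[0,0,18,0],[0,0,10,0],[0,0,5,0],[0,0,0,0],[0,0,0,0],[0,0,0,0]]
  ]
}}

```text
t: 7.4
eef_pos: [0.4234, -0.1638, 0.0493]
ee_rot: [-3.141, -0.001, -0.707]
force: [-0.0, -0.1, -0.3]
width: 0.0874
gripper_force: 0.0
```

Run:
```python
from h import *
save('wrist','w2')
```

```text
(no output)
```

View pics/w2.png

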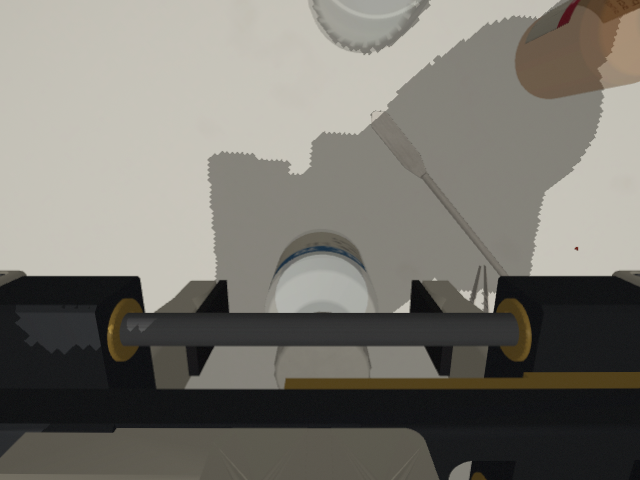

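Run:
```python
from h import *
s=telemetry.get_state();y=s['ee_rot'][2];p=np.array(s['eef_pos'][:2])
X=np.array([np.cos(y),np.sin(y)]);Y=np.array([np.sin(y),-np.cos(y)])
for uv,z in (((320,232),0),((275,310),.05),((370,310),.05)):
    d=atz('wrist',uv,z)[:2]-p; print(uv,d@X,d@Y)
for d in (0,26): print(proj('wrist',(*(p+X*d/1e3),0)),proj('wrist',(*(p+X*d/1e3),.09)))
```

```text
(320, 232) 0.021749655155639966 0.002046231876101527
(275, 310) -0.005044371606562892 -0.01990560173598148
(370, 310) -0.005031070350647281 0.02622412793943843
[316.65545486 266.25289013] [315.05664856 345.6586171 ]
[316.58320821 225.08923811] [314.84531462 280.51936975]
```

Request:
{"op": "servo_tool", "data": {
  "series": [
    [[0,0,0,0],[0,0,0,0],[0,0,0,0],[0,0,0,0],[0,0,0,0],[0,0,0,0],[0,0,0,0],[0,0,0,0],[0,0,0,0],[0,0,0,0]]
  ],
  "claw": 1,
  "grip_force": 20
}}

```text
t: 8.28
eef_pos: [0.4226, -0.1637, 0.0486]
ee_rot: [3.141, 0.0, -0.707]
force: [-0.5, -1.1, 1.2]
width: 0.0519
gripper_force: 20.0
```

Request:
{"op": "servo_tool", "data": {
  "series": [
    [[0,0,-8,0],[0,0,-18,0],[0,0,-28,0],[0,0,-30,0],[0,0,-22,0],[0,0,-14,0],[-4,-8,0,0],[-8,-16,0,0],[-12,-24,0,0],[-14,-28,0,0]]
  ]
}}

```text
t: 9.12
eef_pos: [0.4424, -0.0806, 0.1681]
ee_rot: [3.141, 0.001, -0.709]
force: [1.0, -0.2, -2.0]
width: 0.0517
gripper_force: 20.0
```

Request:
{"op": "servo_tool", "data": {
  "series": [
    [[-14,-28,0,0],[-14,-28,0,0],[-14,-28,0,0],[-14,-28,0,0],[-14,-28,0,0],[-12,-24,0,0],[-10,-20,0,0],[-6,-12,0,0],[-5,-4,0,0],[0,0,0,0]]
  ]
}}

```text
t: 9.95
eef_pos: [0.4941, 0.1386, 0.1679]
ee_rot: [3.14, 0.001, -0.706]
force: [0.6, -0.2, -1.3]
width: 0.0518
gripper_force: 20.0
```

Run:
```python
from h import *
np.set_printoptions(precision=4,suppress=True)
s=telemetry.get_state();print(s['eef_pos'],s['width']);p=s['eef_pos']
for cam in ('top','scene'):
    im=save(cam,cam+'3'); c=eyes.calibration(cam)
    for r in trace(cam,'bottle_large')[:1]: print(cam,r['conf'],*fit(cam,'bottle_large',r['mask'],p[:2],c,z0=p[2]-.049))
    for n,g in dict(cup_24=(.657,-.0008),cup_33=(.6023,.046),cup_42=(.5475,.0928)).items():
        for r in trace(cam,n):
            u=proj(cam,(*g,.03),c).astype(int)
            if r['mask'][u[1]-5:u[1]+6,u[0]-5:u[0]+6].mean()>.5: print(cam,n,*fit(cam,n,r['mask'],g,c))
a=cv2.imread('pics/top3.png')[100:340,100:420]; cv2.imwrite('pics/c3.png',cv2.resize(a,None,fx=2,fy=2))
```

```text
[0.4941 0.1386 0.1679] 0.05178576394306534
top 0.48 [0.4765 0.121 ] 0.12416107382550334
top cup_24 [0.6566 0.0005] 0.9226415094339623
top cup_33 [0.601  0.0462] 0.9401360544217687
top cup_42 [0.5474 0.0924] 0.9770833333333333
scene 0.77 [0.4968 0.1352] 0.8247529901196048
scene cup_42 [0.5499 0.0925] 0.6676413255360624
```

View pics/scene3.png

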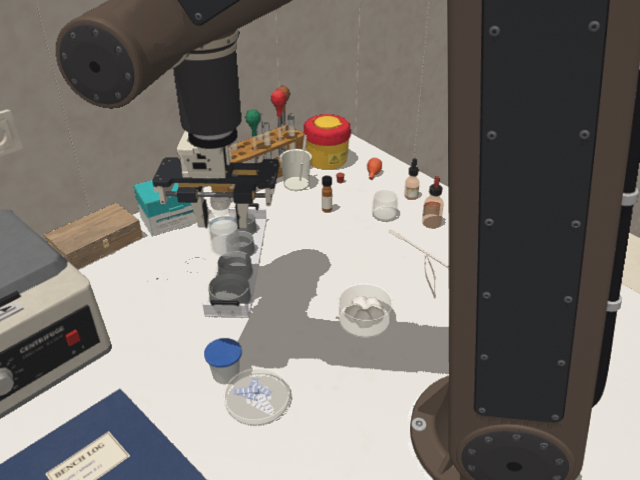

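The scene view shows the large bottle hanging upright in the gripper near (225,235) over the rail end. Lowering it.

Request:
{"op": "servo_tool", "data": {
  "series": [
    [[0,0,10,0],[0,0,20,0],[0,0,25,0],[0,0,15,0],[0,0,10,0],[0,0,8,0],[0,0,8,0],[0,0,6,0],[0,0,4,0],[0,0,0,0]]
  ]
}}

```text
t: 11.28
eef_pos: [0.4945, 0.1377, 0.062]
ee_rot: [3.141, 0.0, -0.707]
force: [-0.2, -1.3, -1.8]
width: 0.0515
gripper_force: 20.0
```

Request:
{"op": "servo_tool", "data": {
  "series": [
    [[0,0,0,0],[0,0,0,0],[0,0,0,0],[0,0,0,0],[0,0,0,0],[0,0,-15,0],[0,0,-30,0],[0,0,-35,0],[0,0,-35,0],[0,0,-25,0]]
  ],
  "claw": -1
}}

```text
t: 12.12
eef_pos: [0.4954, 0.138, 0.206]
ee_rot: [-3.139, -0.001, -0.706]
force: [-0.0, 0.5, -1.1]
width: 0.0876
gripper_force: 0.0
```

Request:
{"op": "servo_tool", "data": {
  "series": [
    [[6,10,0,0],[14,22,0,0],[21,32,0,0],[21,32,0,0],[21,32,0,0],[21,32,0,0],[21,32,0,0],[21,32,0,0],[21,32,0,0],[21,32,0,0]]
  ]
}}

```text
t: 12.95
eef_pos: [0.45, -0.2051, 0.203]
ee_rot: [-3.141, -0.001, -0.707]
force: [1.3, 0.8, 0.7]
width: 0.0878
gripper_force: 0.0
```

Request:
{"op": "servo_tool", "data": {
  "series": [
    [[21,32,0,0],[21,32,0,0],[16,25,0,0],[9,14,0,0],[3,6,0,0],[0,0,0,0],[0,0,15,0],[0,0,25,0],[0,0,15,0],[0,0,5,0]]
  ]
}}

```text
t: 13.78
eef_pos: [0.432, -0.3298, 0.1403]
ee_rot: [3.141, 0.003, -0.706]
force: [-0.7, -0.4, 0.3]
width: 0.0875
gripper_force: 0.0
```

```bash
cat >> h.py <<'E'
def close(n,name,g):
    np.set_printoptions(precision=4,suppress=True)
    s=telemetry.get_state();y=s['ee_rot'][2];p=np.array(s['eef_pos'][:2]); print(s['eef_pos'],y)
    X=np.array([np.cos(y),np.sin(y)]);Y=np.array([np.sin(y),-np.cos(y)])
    c=eyes.calibration('wrist'); save('wrist',name)
    for r in trace('wrist',n)[:1]:
        m=r['mask']; vis=np.zeros_like(m); vis[:310,225:415]=1   # ahead of the gripper bar, between the fingers
        f=lambda q:1-(lambda s:(s&m&vis).sum()/max(1,((s|m)&vis).sum()))(sil('wrist',n,q,c))
        b=minimize(f,g,method='Nelder-Mead',options=dict(initial_simplex=np.array([g,np.add(g,[.012,0]),np.add(g,[0,.012])])))
        d=b.x-p; print(n,r['conf'],b.x,'iou',1-b.fun,'mm ahead: x %.1f y %.1f'%(d@X*1e3,d@Y*1e3))
E
python3 - <<'E'
from h import *
close('dropper_tall','w4',(.433,-.331))
E
```

```text
[ 0.432  -0.3298  0.1403] -0.7062160813885971
dropper_tall 0.95 [ 0.4335 -0.3363] iou 0.8428707677634716 mm ahead: x 5.3 y 3.9
```

View pics/w4.png

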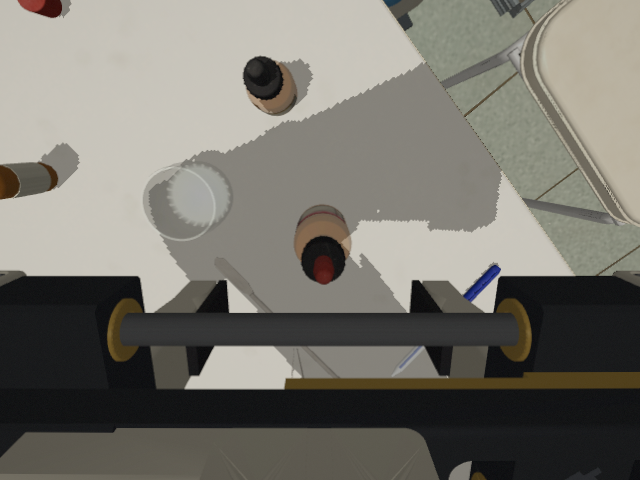

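The tall dropper sits between the fingers at (322,240) and the jar is clear of the left finger at (188,203). I shift 4 mm in x and 3 mm in y, then descend.

Request:
{"op": "servo_tool", "data": {
  "series": [
    [[2,1,0,0],[2,2,0,0],[0,0,15,0],[0,0,20,0],[0,0,20,0],[0,0,15,0],[0,0,8,0],[0,0,4,0],[0,0,2,0],[0,0,0,0]]
  ]
}}

```text
t: 14.72
eef_pos: [0.4347, -0.3368, 0.0591]
ee_rot: [-3.141, -0.001, -0.707]
force: [-0.5, 0.0, -0.5]
width: 0.0874
gripper_force: 0.0
```

Run:
```python
from h import *
close('dropper_tall','w5',(.435,-.334)); print(telemetry.get_state()['force'])
```

```text
[ 0.4347 -0.3368  0.0591] -0.7066957491778503
dropper_tall 0.88 [ 0.4308 -0.3338] iou 0.9747372675828617 mm ahead: x -4.9 y 0.2
[ 0.5233 -0.619  -0.657 ]
```

View pics/w5.png

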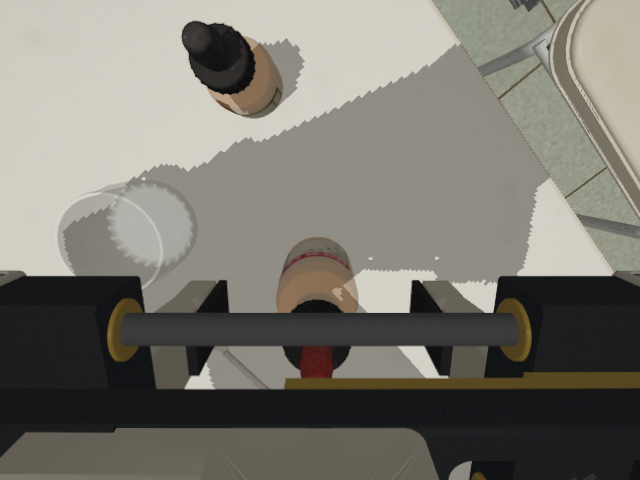

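Close up, the tall dropper is centred at column 318 but 5 mm back in tool x. I correct that and grip.

Request:
{"op": "servo_tool", "data": {
  "series": [
    [[-2,0,0,0],[-2,0,1,0],[0,0,1,0],[0,0,1,0],[0,0,0,0],[0,0,0,0],[0,0,0,0],[0,0,0,0],[0,0,0,0],[0,0,0,0]]
  ]
}}

```text
t: 15.65
eef_pos: [0.4312, -0.334, 0.0556]
ee_rot: [-3.142, -0.0, -0.707]
force: [-0.2, -0.6, 0.7]
width: 0.0878
gripper_force: 0.0
```

Request:
{"op": "servo_tool", "data": {
  "series": [
    [[0,0,0,0],[0,0,0,0],[0,0,0,0],[0,0,0,0],[0,0,0,0],[0,0,0,0],[0,0,0,0],[0,0,0,0],[0,0,0,0],[0,0,0,0]]
  ],
  "claw": 1,
  "grip_force": 20
}}

```text
t: 16.48
eef_pos: [0.4312, -0.3339, 0.0556]
ee_rot: [-3.142, -0.0, -0.707]
force: [-0.9, 0.6, -0.2]
width: 0.0414
gripper_force: 20.0
```

Request:
{"op": "servo_tool", "data": {
  "series": [
    [[0,0,-8,0],[0,0,-18,0],[0,0,-28,0],[0,0,-30,0],[0,0,-22,0],[0,0,-14,0],[-4,-8,0,0],[-8,-18,0,0],[-13,-28,0,0],[-15,-32,0,0]]
  ]
}}

```text
t: 17.32
eef_pos: [0.4557, -0.2419, 0.1749]
ee_rot: [3.141, 0.001, -0.709]
force: [0.9, 0.5, -1.5]
width: 0.0415
gripper_force: 20.0
```

Request:
{"op": "servo_tool", "data": {
  "series": [
    [[-15,-32,0,0],[-15,-32,0,0],[-15,-32,0,0],[-15,-32,0,0],[-15,-32,0,0],[-15,-32,0,0],[-15,-32,0,0],[-14,-30,0,0],[-12,-25,0,0],[-9,-18,0,0]]
  ]
}}

```text
t: 18.15
eef_pos: [0.5427, 0.0768, 0.1749]
ee_rot: [3.141, 0.001, -0.705]
force: [1.1, -0.2, -1.7]
width: 0.0417
gripper_force: 20.0
```

Request:
{"op": "servo_tool", "data": {
  "series": [
    [[-5,-10,0,0],[-3,-5,0,0],[-1,-2,0,0],[0,0,0,0],[0,0,0,0],[0,0,0,0],[0,0,0,0],[0,0,0,0],[0,0,0,0],[0,0,0,0]]
  ]
}}

```text
t: 18.98
eef_pos: [0.5472, 0.0927, 0.1756]
ee_rot: [-3.142, -0.0, -0.707]
force: [-0.6, -0.4, -2.5]
width: 0.0416
gripper_force: 20.0
```

Run:
```python
from h import *
np.set_printoptions(precision=4,suppress=True)
save('scene','s6'); a=cv2.imread('pics/s6.png')[100:360,120:440]; cv2.imwrite('pics/s6c.png',cv2.resize(a,None,fx=2,fy=2))
c=eyes.calibration('scene'); p=telemetry.get_state()['eef_pos']
for n,z,g in (('dropper_tall',p[2]-.0556,p[:2]),('bottle_large',.012,(.493,.14))):
    for r in trace('scene',n)[:1]: print(n,r['conf'],r['mask'].sum(),*fit('scene',n,r['mask'],g,c,z))
```

```text
dropper_tall 0.91 1085 [0.5499 0.0897] 0.7905109489051095
bottle_large 0.61 1318 [0.5039 0.1322] 0.7927710843373494
```

View pics/s6c.png

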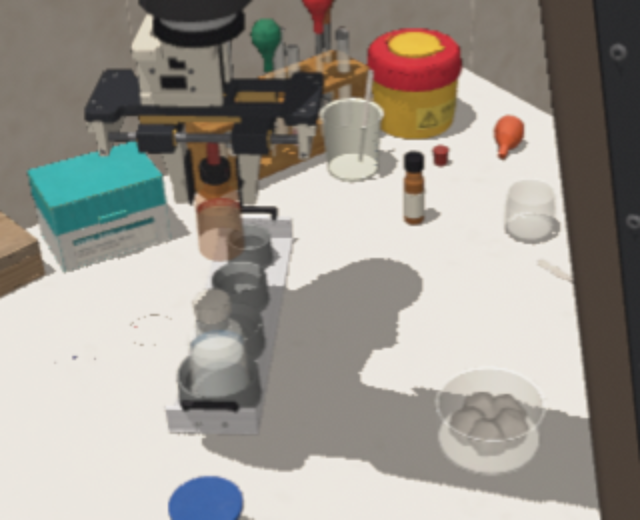

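The large bottle stands upright in the largest cup at (218,370), and the tall one hangs upright at (218,225). Lowering it.

Request:
{"op": "servo_tool", "data": {
  "series": [
    [[0,0,10,0],[0,0,20,0],[0,0,25,0],[0,0,16,0],[0,0,10,0],[0,0,8,0],[0,0,8,0],[0,0,6,0],[0,0,4,0],[0,0,0,0]]
  ]
}}

```text
t: 19.97
eef_pos: [0.547, 0.0929, 0.0681]
ee_rot: [3.141, 0.0, -0.707]
force: [-0.4, 0.2, -1.6]
width: 0.0414
gripper_force: 20.0
```

Request:
{"op": "servo_tool", "data": {
  "series": [
    [[0,0,0,0],[0,0,0,0],[0,0,0,0],[0,0,0,0],[0,0,0,0],[0,0,-15,0],[0,0,-30,0],[0,0,-35,0],[0,0,-35,0],[0,0,-30,0]]
  ],
  "claw": -1
}}

```text
t: 20.8
eef_pos: [0.5474, 0.0929, 0.2162]
ee_rot: [-3.14, -0.001, -0.707]
force: [0.8, 0.1, -0.3]
width: 0.0875
gripper_force: 0.0
```

Request:
{"op": "servo_tool", "data": {
  "series": [
    [[7,9,0,0],[16,20,0,0],[23.5,29,0,0],[23.5,29,0,0],[23.5,29,0,0],[23.5,29,0,0],[23.5,29,0,0],[23.5,29,0,0],[23.5,29,0,0],[23.5,29,0,0]]
  ]
}}

```text
t: 21.63
eef_pos: [0.5377, -0.2444, 0.2137]
ee_rot: [-3.141, -0.0, -0.707]
force: [0.6, 0.0, -0.2]
width: 0.0874
gripper_force: 0.0
```

Request:
{"op": "servo_tool", "data": {
  "series": [
    [[23.5,29,0,0],[23.5,29,0,0],[20,24,0,0],[11,14,0,0],[5,6,0,0],[0,0,0,0],[0,0,15,0],[0,0,30,0],[0,0,30,0],[0,0,15,0]]
  ]
}}

```text
t: 22.47
eef_pos: [0.5337, -0.3716, 0.1203]
ee_rot: [3.142, 0.004, -0.706]
force: [-1.3, 0.4, 0.6]
width: 0.0878
gripper_force: 0.0
```

Request:
{"op": "servo_tool", "data": {
  "series": [
    [[0,0,10,0],[0,0,20,0],[0,0,20,0],[0,0,10,0],[0,0,5,0],[0,0,0,0],[0,0,0,0],[0,0,0,0],[0,0,0,0],[0,0,0,0]]
  ]
}}

```text
t: 23.3
eef_pos: [0.5355, -0.3742, 0.0596]
ee_rot: [-3.141, -0.002, -0.707]
force: [-1.1, -0.2, 0.1]
width: 0.0872
gripper_force: 0.0
```

Run:
```python
from h import *
close('dropper_small','w7',(.535,-.374)); print(telemetry.get_state()['force'])
```

```text
[ 0.5355 -0.3742  0.0596] -0.7067987891245262
dropper_small 0.9 [ 0.5354 -0.3761] iou 0.9079102715466352 mm ahead: x 1.1 y 1.6
[-0.665   0.7089  0.7288]
```

View pics/w7.png

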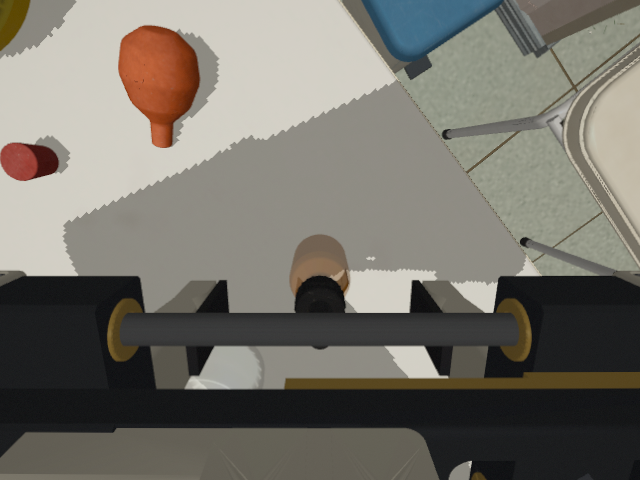

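The small dropper is at (320,275) between the fingers, within 2 mm of centre, so I descend and grip.

Request:
{"op": "servo_tool", "data": {
  "series": [
    [[0,1,5,0],[0,0,7,0],[0,0,5,0],[0,0,3,0],[0,0,2,0],[0,0,0.5,0],[0,0,0,0],[0,0,0,0],[0,0,0,0],[0,0,0,0]]
  ]
}}

```text
t: 24.23
eef_pos: [0.5345, -0.3748, 0.0364]
ee_rot: [-3.141, -0.0, -0.707]
force: [-0.6, -1.1, 0.5]
width: 0.0878
gripper_force: 0.0
```

Run:
```python
from h import *
close('dropper_small','w8',(.535,-.375)); print(telemetry.get_state()['force'])
```

```text
[ 0.5345 -0.3748  0.0364] -0.7067642210281913
dropper_small 0.69 [ 0.5353 -0.376 ] iou 0.9685971685971686 mm ahead: x 1.3 y 0.4
[ 0.685   0.7653 -0.0469]
```

Request:
{"op": "servo_tool", "data": {
  "series": [
    [[1,0,0,0],[0,0,0,0],[0,0,0,0],[0,0,0,0],[0,0,0,0],[0,0,0,0],[0,0,0,0],[0,0,0,0],[0,0,0,0],[0,0,0,0]]
  ],
  "claw": 1,
  "grip_force": 25
}}

```text
t: 25.17
eef_pos: [0.5352, -0.3754, 0.0361]
ee_rot: [-3.142, -0.0, -0.707]
force: [-0.2, 0.1, 0.1]
width: 0.0322
gripper_force: 25.0
```

Request:
{"op": "servo_tool", "data": {
  "series": [
    [[0,0,-8,0],[0,0,-18,0],[0,0,-28,0],[0,0,-30,0],[0,0,-22,0],[0,0,-14,0],[-5,-8,0,0],[-11,-18,0,0],[-16.5,-27,0,0],[-18,-29,0,0]]
  ]
}}

```text
t: 26.0
eef_pos: [0.549, -0.2794, 0.1552]
ee_rot: [3.141, 0.001, -0.709]
force: [1.5, 0.3, -2.5]
width: 0.0323
gripper_force: 25.0
```

Request:
{"op": "servo_tool", "data": {
  "series": [
    [[-18,-29,0,0],[-18,-29,0,0],[-18,-29,0,0],[-18,-29,0,0],[-18,-29,0,0],[-18,-29,0,0],[-18,-29,0,0],[-16.5,-27,0,0],[-13.5,-22,0,0],[-10,-16,0,0]]
  ]
}}

```text
t: 26.83
eef_pos: [0.5971, 0.034, 0.1554]
ee_rot: [3.141, 0.001, -0.705]
force: [-0.1, 0.4, -2.6]
width: 0.0323
gripper_force: 25.0
```

Request:
{"op": "servo_tool", "data": {
  "series": [
    [[-5.5,-9,0,0],[-2,-4,0,0],[0,0,0,0],[0,0,0,0],[0,0,0,0],[0,0,0,0],[0,0,0,0],[0,0,0,0],[0,0,0,0],[0,0,0,0]]
  ]
}}

```text
t: 27.67
eef_pos: [0.6005, 0.0459, 0.1561]
ee_rot: [-3.141, -0.0, -0.707]
force: [-0.8, -0.3, -1.8]
width: 0.0326
gripper_force: 25.0
```

Run:
```python
from h import *
save('scene','s9'); a=cv2.imread('pics/s9.png')[100:360,120:440]; cv2.imwrite('pics/s9c.png',cv2.resize(a,None,fx=2,fy=2))
c=eyes.calibration('scene'); p=telemetry.get_state()['eef_pos']
for n,z,g in (('dropper_small',p[2]-.0361,p[:2]),('dropper_tall',.012,(.5475,.093))):
    for r in trace('scene',n)[:1]: print(n,r['conf'],r['mask'].sum(),*fit('scene',n,r['mask'],g,c,z))
```

```text
dropper_small 0.95 619 [0.60358635 0.04391899] 0.7448856799037304
dropper_tall 0.62 603 [0.5475 0.093 ] 0.0
```

View pics/s9c.png

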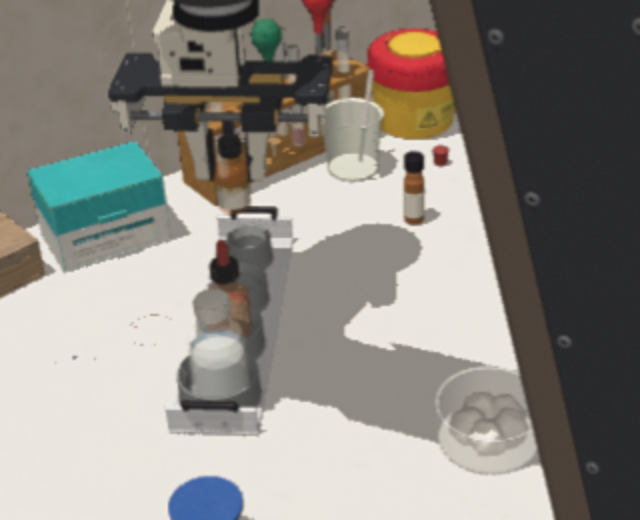

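The tall dropper stands in its cup at (230,290) and the small one hangs upright at (232,175). Lowering it.

Request:
{"op": "servo_tool", "data": {
  "series": [
    [[1,-1,10,0],[0,0,20,0],[0,0,25,0],[0,0,16,0],[0,0,10,0],[0,0,8,0],[0,0,8,0],[0,0,6,0],[0,0,4,0],[0,0,0,0]]
  ]
}}

```text
t: 28.65
eef_pos: [0.6018, 0.0462, 0.0486]
ee_rot: [3.141, 0.0, -0.707]
force: [-0.7, 0.3, -2.2]
width: 0.0323
gripper_force: 25.0
```

Request:
{"op": "servo_tool", "data": {
  "series": [
    [[0,0,0,0],[0,0,0,0],[0,0,0,0],[0,0,0,0],[0,0,0,0],[0,0,-15,0],[0,0,-30,0],[0,0,-35,0],[0,0,-35,0],[0,0,-30,0]]
  ],
  "claw": -1
}}

```text
t: 29.48
eef_pos: [0.6022, 0.0462, 0.1968]
ee_rot: [-3.14, -0.001, -0.707]
force: [0.9, -0.1, 0.0]
width: 0.0872
gripper_force: 0.0
```

Request:
{"op": "servo_tool", "data": {
  "series": [
    [[8,8,0,0],[18,19,0,0],[26,28,0,0],[26,28,0,0],[26,28,0,0],[26,28,0,0],[18,20,0,0],[9,10,0,0],[3,3,0,0],[0,0,0,0]]
  ]
}}

```text
t: 30.32
eef_pos: [0.6117, -0.1894, 0.1938]
ee_rot: [3.142, 0.0, -0.709]
force: [0.1, 0.6, -1.1]
width: 0.0875
gripper_force: 0.0
```

Request:
{"op": "servo_tool", "data": {
  "series": [
    [[0,0,10,0],[0,0,25,0],[0,0,30,0],[0,0,30,0],[0,0,20,0],[0,0,10,0],[0,0,0,0],[0,0,0,0],[0,0,0,0],[0,0,0,0]]
  ]
}}

```text
t: 31.15
eef_pos: [0.6131, -0.1883, 0.0708]
ee_rot: [-3.14, -0.002, -0.706]
force: [0.6, -0.1, -0.4]
width: 0.0876
gripper_force: 0.0
```

Run:
```python
from h import *
close('slim_vial','w10',(.612,-.189)); print(telemetry.get_state()['force'])
```

```text
[ 0.6131 -0.1883  0.0708] -0.7062065374916993
slim_vial 0.81 [ 0.6119 -0.1872] iou 0.9731987469544031 mm ahead: x -1.6 y -0.0
[-0.1487 -0.045   1.2472]
```

View pics/w10.png

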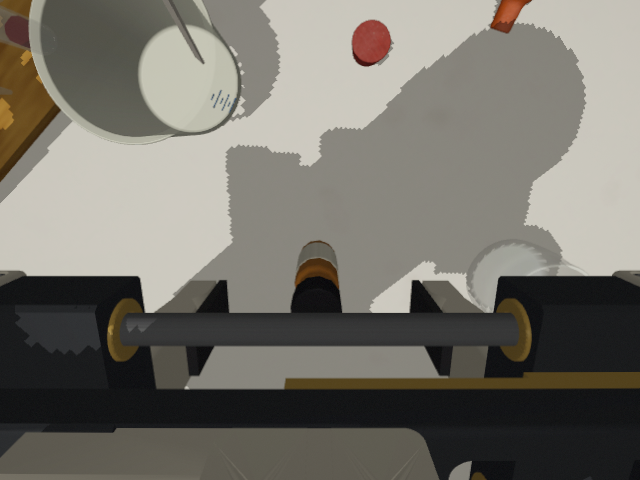

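The vial stands centred at (317,280); jar and beaker are clear. Descend and grip.

Request:
{"op": "servo_tool", "data": {
  "series": [
    [[-1,0,8,0],[0,0,12,0],[0,0,9,0],[0,0,5,0],[0,0,2,0],[0,0,0,0],[0,0,0,0],[0,0,0,0],[0,0,0,0],[0,0,0,0]]
  ]
}}

```text
t: 32.08
eef_pos: [0.6114, -0.1878, 0.0335]
ee_rot: [-3.141, -0.001, -0.707]
force: [-0.2, 0.2, 0.2]
width: 0.088
gripper_force: 0.0
```

Request:
{"op": "servo_tool", "data": {
  "series": [
    [[0,0,0,0],[0,0,0,0],[0,0,0,0],[0,0,0,0],[0,0,0,0],[0,0,0,0],[0,0,0,0],[0,0,0,0],[0,0,0,0],[0,0,0,0]]
  ],
  "claw": 1,
  "grip_force": 15
}}

```text
t: 32.92
eef_pos: [0.6112, -0.1878, 0.0331]
ee_rot: [-3.142, -0.0, -0.707]
force: [0.7, 1.0, -0.9]
width: 0.0262
gripper_force: 0.0
```

Request:
{"op": "servo_tool", "data": {
  "series": [
    [[0,0,-8,0],[0,0,-18,0],[0,0,-28,0],[0,0,-30,0],[0,0,-22,0],[0,0,-14,0],[0,0,0,0],[0,0,0,0],[0,0,0,0],[0,0,0,0]]
  ]
}}

```text
t: 33.75
eef_pos: [0.6103, -0.1877, 0.1519]
ee_rot: [3.141, 0.002, -0.707]
force: [-0.2, 0.1, -1.3]
width: 0.0237
gripper_force: 15.0
```

Request:
{"op": "servo_tool", "data": {
  "series": [
    [[-3,-6,0,0],[-7,-14,0,0],[-11,-22,0,0],[-13,-26,0,0],[-14,-28,0,0],[-13,-26,0,0],[-11,-22,0,0],[-8,-16,0,0],[-4.5,-9,0,0],[-2,-4,0,0]]
  ]
}}

```text
t: 34.58
eef_pos: [0.6578, 0.0022, 0.1524]
ee_rot: [3.141, 0.001, -0.705]
force: [-0.7, -0.1, -0.9]
width: 0.0235
gripper_force: 15.0
```

Request:
{"op": "servo_tool", "data": {
  "series": [
    [[0,0,0,0],[0,0,0,0],[0,0,0,0],[0,0,0,0],[0,0,0,0],[0,0,0,0],[0,0,0,0],[0,0,0,0],[0,0,0,0],[0,0,0,0]]
  ]
}}

```text
t: 35.42
eef_pos: [0.6577, -0.0001, 0.1531]
ee_rot: [-3.142, -0.0, -0.707]
force: [-0.6, -0.4, -1.3]
width: 0.0235
gripper_force: 15.0
```

Run:
```python
from h import *
np.set_printoptions(precision=4,suppress=True)
save('scene','s11'); a=cv2.imread('pics/s11.png')[120:320,140:340]; cv2.imwrite('pics/s11c.png',cv2.resize(a,None,fx=3,fy=3))
c=eyes.calibration('scene'); p=telemetry.get_state()['eef_pos']; print(p)
for r in trace('scene','slim_vial')[:1]:
    v,u=np.nonzero(r['mask']); print(r['conf'],v.min(),v.max(),u.mean())
    for dz in (0,.004,.008):
        m=sil('scene','slim_vial',p[:2],c,p[2]-.0331-dz); vv,uu=np.nonzero(m); print(dz,vv.min(),vv.max(),uu.mean())
```

```text
[ 0.6577 -0.0001  0.1531]
0.56 145 185 240.0139211136891
0 144 187 239.41197183098592
0.004 145 189 239.57269503546098
0.008 147 190 239.67324955116698
```

View pics/s11c.png

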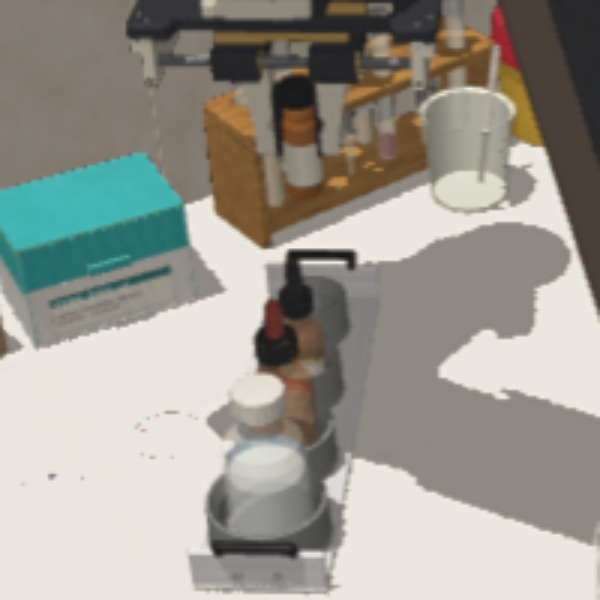

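Three bottles are seated and upright, and the vial hangs straight between the fingers at (300,140) with no visible slip. Lowering it.

Request:
{"op": "servo_tool", "data": {
  "series": [
    [[0,0,10,0],[0,0,20,0],[0,0,25,0],[0,0,16,0],[0,0,10,0],[0,0,8,0],[0,0,8,0],[0,0,6,0],[0,0,4,0],[0,0,0,0]]
  ]
}}

```text
t: 36.35
eef_pos: [0.6583, -0.0001, 0.0465]
ee_rot: [-3.141, -0.001, -0.706]
force: [0.0, 0.4, 0.2]
width: 0.0239
gripper_force: 15.0
```

Request:
{"op": "servo_tool", "data": {
  "series": [
    [[0,0,0,0],[0,0,0,0],[0,0,0,0],[0,0,0,0],[0,0,0,0],[0,0,0,0],[0,0,0,0],[0,0,0,0],[0,0,0,0],[0,0,0,0]]
  ],
  "claw": -1
}}

```text
t: 37.18
eef_pos: [0.6577, -0.0001, 0.046]
ee_rot: [3.142, 0.0, -0.707]
force: [0.6, 0.0, 0.8]
width: 0.0841
gripper_force: 0.0
```

Request:
{"op": "servo_tool", "data": {
  "series": [
    [[0,0,-15,0],[0,0,-30,0],[0,0,-35,0],[0,0,-35,0],[0,0,-30,0],[0,20,0,0],[0,35,0,0],[0,35,0,0],[0,35,0,0],[0,20,0,0]]
  ]
}}

```text
t: 38.02
eef_pos: [0.5611, -0.1122, 0.1913]
ee_rot: [3.141, 0.0, -0.708]
force: [0.2, -0.5, -0.4]
width: 0.0878
gripper_force: 0.0
```

Request:
{"op": "servo_tool", "data": {
  "series": [
    [[0,20,0,0],[0,30,0,0],[0,30,0,0],[0,15,0,0],[0,0,0,0],[0,0,0,0],[0,0,0,0],[0,0,0,0],[0,0,0,0],[0,0,0,0]]
  ]
}}

```text
t: 38.85
eef_pos: [0.5023, -0.182, 0.1909]
ee_rot: [3.141, 0.0, -0.706]
force: [0.7, 0.5, 0.7]
width: 0.0874
gripper_force: 0.0
```

Run:
```python
from h import *
np.set_printoptions(precision=4,suppress=True)
print(telemetry.get_state()['eef_pos'])
C=dict(slim_vial=(.657,-.0005),dropper_small=(.6018,.046),dropper_tall=(.5475,.0928),bottle_large=(.4928,.1396))
for cam in ('top','scene'):
    save(cam,cam+'12'); c=eyes.calibration(cam)
    for n,g in C.items():
        for r in trace(cam,n)[:1]:
            v,u=np.nonzero(r['mask']); k=np.argmin(v)
            m=sil(cam,n,g,c,.012); vv,uu=np.nonzero(m); q=np.argmin(vv)
            print(cam,n,round(r['conf'],2),'seen top',v[k],u[v<v[k]+4].mean(),'expected',vv[q],uu[vv<vv[q]+4].mean())
a=cv2.imread('pics/top12.png')[130:290,170:330]; b=cv2.imread('pics/scene12.png')[180:340,170:330]
cv2.imwrite('pics/c12.png',np.hstack([cv2.resize(x,(400,400)) for x in (a,b)]))
```

```text
[ 0.5023 -0.182   0.1909]
scene slim_vial 0.83 seen top 190 242.71875 expected 190 242.54054054054055
scene dropper_small 0.82 seen top 207 237.64705882352942 expected 204 236.70833333333334
scene dropper_tall 0.66 seen top 220 230.88 expected 218 230.23333333333332
scene bottle_large 0.73 seen top 244 225.8048780487805 expected 244 225.21428571428572
```

View pics/c12.png

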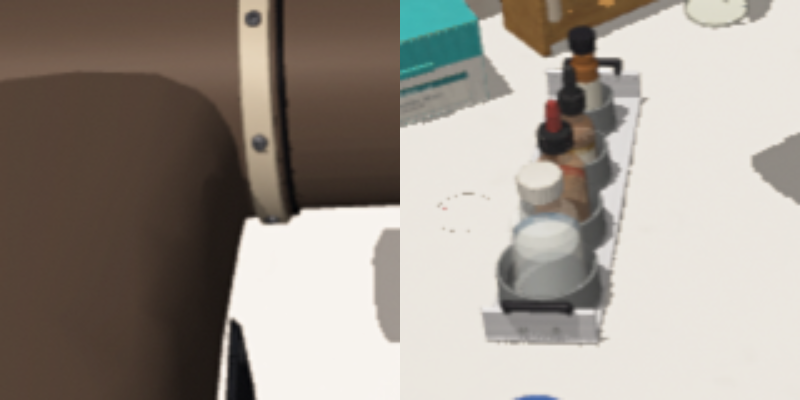

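All four bottles stand upright in order in the scene crop (x about 540–580), with their tops within 3 px of where a fully seated bottle should be. The top camera is blocked by the arm. Handing in.

```bash
python3 -c "
from h import *
print(ticket.job_done())"
```

```text
the job is handed in; nothing more can be done
None
```

I handed the job in at about 39 s: all four bottles are upright in their matching cups, checked with the scene camera only, and I never saw the arm touch the jar or the sample cup; no verdict came back.

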